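Zero the coffee grinder's dial and set it for filter coffee

TASK

The grinder's burrs have just been cleaned, so its dial must be zeroed again: turn the black knob clockwise, gently, until you feel the burrs just touch, never forcing them; then leave the knob there and slip the aluminium ring round under it until the ring's dark mark stands at the bold wedge (zero) on the sloping panel. Next open the grind by turning the knob alone counter-clockwise, so that the ring rides along with it, until the mark stands at the two dots, and let go. The ring may be slipped on the knob only while the burrs touch, and the cup under the spout, the mug, the tin and the brush stay as they stand.

Things in the scene. Friction and masses are not known exactly. Their poses are not given: they have to be found in the camera images.
- grinder: Grey coffee grinder, 225 deep x 150 wide x 353 mm high, fixed. Origin on the worktop under its middle; x to its back, y left, z up. Its front is a steel panel sloping at 30 degrees, whose normal leans to the front (-x). A 92 mm wide hopper stands behind the panel, its front at x = +14 mm.
- dial_centre (a point): Where the dial's axis meets the panel: 58 mm in front of grinder's origin, 195 mm up. z: the dial's axis, outward, 30 degrees from vertical; x: up the slope (12 o'clock); y left. Fixed. Angles are counter-clockwise about z from x: bold wedge (zero) 0, ticks every 15, one dot 30, two dots 60, three dots 90 degrees. The panel is clear 60 mm round the axis; only the dial stands higher than 2 mm.
- grind_knob: Black round knob, 37 mm wide, from 19 to 48 mm above the panel, over the ring. Origin dial_centre; z the axis, outward. Clockwise (negative about z) closes the burrs; steady friction 0.12 N m, stays where left. 28 to 116 degrees clockwise of its start, at a hidden angle that must be felt, the burrs touch: the torque then rises by 0.05 N m a degree. 0.04 N m over the friction is touching, 0.6 is forcing.
- knob_grip (a point): Point on the dial's axis 34 mm above the panel, at a good height to grip the knob: the knob reaches 14 mm above it and 15 mm below it; the ring's top is 17 mm below it. z: the axis, outward; turns with the knob.
- index_ring (a joint): Angle of the ring on the knob, rad, counter-clockwise positive (says nothing of the burrs). Aluminium ring, knurled, 60 mm across, 2 to 17 mm above the panel, below the knob: grip it across its rim, the knob between the fingers. Slips on the knob at 0.04 N m, a third of the knob's friction: the knob stays put when the ring is slipped, and the ring rides along when the knob turns.
- ring_mark (a point): The ring's dark mark, a 4 mm wide line on its top: the point where it meets the rim, 30 mm from the axis, 17 mm above the panel. Turns with the ring. z: the dial's axis; x: from the axis out to the mark. At the start it stands 103 to 160 degrees counter-clockwise of zero.
- zero_mark (a point): Where ring_mark lies when the mark stands exactly at the bold wedge (zero, 12 o'clock): 30 mm from the dial's axis, 17 mm above the panel. Fixed to the grinder, with the grinder's axes.
- two_dot_mark (a point): Where ring_mark lies when the mark stands exactly at the two dots, 60 degrees counter-clockwise of zero: 30 mm from the axis, 17 mm above the panel. Fixed to the grinder, with the grinder's axes.
- catch_cup: White tea cup, 81 mm wide, 67 mm high, loose on the grinder's foot under the spout. Origin at its underside. Leave alone.
- mug: Grey stoneware mug, 70 mm wide, 90 mm high, loose on the worktop to the right of the grinder. Origin at its underside. Leave alone.
- drink_tin: Round brown tin, 92 mm wide, 138 mm high, loose to the left of the grinder. Origin at its underside. Leave alone.
- burr_brush: Small brush, 150 mm long, wooden handle, loose on the worktop in front and to the left of the grinder. Origin at its underside. Leave alone.

How it is judged:
By the outcome, as a careful person would: the job done as asked, in the order asked, and still so for the second after the job is handed in, with the robot touching nothing.
It also fails if it takes over 54 s, if anything falls off the work surface, if the arm or the gripper's body presses on something with over 40 N, if the wrist force passes 120 N, or if a joint passes its speed limit or range.

ROBOT

A 6-joint arm with a two-finger parallel gripper is mounted at the origin on a cart in front of the work surface, level with it; the furniture and walls round the work are solid. World frame = base frame: x ahead of the robot, y to its left, z up, the work surface at z = 0. Lengths are in m, angles in rad, forces in N, time in s.
With the tool pointing down it reaches from about 0.15 to 0.775 m from the base axis. Payload 6.1 kg.
Tool frame: the origin (TCP) lies on the front face of the gripper's body, between the roots of the fingers; the fingertips stand 73 mm ahead of it and the grasp point (between the pads) lies 54 mm ahead of it; z points along the fingers, y is the line along which they close (so a half turn about z gives the same grasp; the last joint's range is limited). The gripper opens to 85 mm and grips with 20 to 120 N. Pads are 22 mm wide; open, the fingers measure 114 mm over their backs; the gripper's body (76 mm by 85 mm) begins 54 mm behind the grasp point. The pads swing forward as they close: fully open they stand 13 mm farther back than shut.
Start: joints at [-1.245, 0.126, -0.04, 1.405, 0, 1.571], TCP at [0.168, -0.497, 0.304] pointing down, gripper open.
Joint ranges: [-2.72, 2.72], [-0.95, 1.95], [-1.27, 1.35], [-1.78, 2.02], [-1.46, 1.47], [-3.14, 3.14]. Speed limits (rad/s): [2.39, 2.39, 3.01, 3.14, 3.14, 3.14].

INTERFACE

Orientations are given as a rotation vector (axis times angle).
In Python, from cell import ctrl gives the robot as it stands. The module is installed in compiled form; this text tells all that it offers.
- The arm moves only by the tool jog_arm, never from a script. Its argument "plan" is a list of rows, each a list of 5 numbers: the shift along the tool's x, y, z normalised to -1 to 1, where 1 is 500 mm, then the turn about the tool's z normalised to -1 to 1, where 1 is 2 rad, then the closure, from -1 (fully open) to 1 (shut). A call has 1 to 20 rows; each row shifts and turns the commanded pose from where the row before left it, along the tool's axes as they then stand; what a row does not reach is not made up. A row lasts 1/8 s, in which the tool goes at most 62.5 mm and 10.7 degrees, less where a joint would pass 70% of its speed; a pose out of reach is approached as far as the arm can. A call with a number of a shift or a turn outside -1 to 1 is refused whole. A call with a gripper value outside its range is refused whole. The fingers move at their own pace and stop on an object; "grip_force" is the grip in N (left out, the last holds). Time passes only in rows, so rows that do not move let the fingers close. It gives the time, the measured TCP pose, the force, the opening and the grip force at its end, in the units of the state.
- ctrl.get_obs(): the state, without advancing time (a new reading comes with each control period).
- ctrl.get_image(name): name is "scene" or "side" or "wrist"; returns the picture (480x640x3 uint8, red, green, blue); there is no depth.
- ctrl.calibration(name): a dict with "fovy" (degrees; the focal length in pixels is half the picture's height over the tangent of half this angle, whatever the lens; pixels are square), "cx", "cy" (the principal point, pixels), "R" (3x3) and "t" (3): a world point X has camera coordinates R X + t. Camera axes: x right, y down, z forward; pixel columns grow to the right and rows downward; lengths in m; the calibration is good to about 2 mm. A picture is of the moment at which its call begins: read the wrist's pose just before it. calibration takes no time and is no camera call; for the wrist camera it gives the pose at the moment of the call.
- ctrl.job_done(): hands the job in; it is judged then, once.
Trained networks look in the newest picture that a camera, given by its name, has taken for a name from the list of things; names that differ only in an ending like _2 or _b are one class to them, and where a whole thing is asked for, a point or a joint stands for the part that bears it (a point fixed in the world has none). Each returns a list of dicts, best first, with "conf" (0 to 1); they miss things now and then, are a little off and sometimes report something else, mostly with a low value. They report only what shows in the picture. A call takes as long as a camera call.
- ctrl.cut_out(camera, name): "region" (480x640 bool, what is visible of it) and "at" ([column, row] in pixels, amid what is visible of it).
- ctrl.mark_of(camera, name): "at" ([column, row] in pixels: a listed point, or the origin of a listed thing).
The state is a dict: "clock": time; "qpos": joint angles; "joint_vel": joint speeds; "tau": joint torques, N m; "eef_pos": TCP position; "tool_rot": TCP orientation; "contact_force": force on the tool from outside, world axes, zero at the start; "ft_torque": the same for the moment, N m; "grip_width": finger opening in m; "grip_force": force on a finger pad.
Only numpy, scipy, OpenCV 4.12 (cv2) and the standard library are available. Lean on these libraries where they do the work, as an engineer would, in place of code of your own. Each camera call takes 0.05 s, during which the arm holds its last target. There are 200 camera calls.

## Working session

There is one attempt and no reset: what is moved stays moved. The work goes in short steps, Python scripts to look and compute and a tool call to move; the robot and the scene stay as the last step left them, time stands still between calls to the robot, and variables do not carry over. Pictures are saved under pics/ and viewed, at most 10 in all, crops included, and the job is handed in when it is done.

Besides the shell and the picture viewer there is one more tool, called after "Emit:" by a JSON object that holds its "fn" and its "kwargs", one argument or row to a line. jog_arm: Moves the arm, as the interface text tells. Scaled input: -1 to 1 covers 500 mm each way for a shift and 2 rad each way for a turn. Its arguments: {"type":"object","properties":{"plan":{"type":"array","items":{"type":"array","items":{"type":"number"}}},"grip_force":{"type":"number"}},"required":["plan"]}

```bash
mkdir -p pics; ls
python3 - <<'E'
from cell import ctrl
import cv2, numpy as np
o=ctrl.get_obs()
for k,v in o.items(): print(k,np.round(v,3))
ims=[]
for n in ["scene","side"]:
    im=ctrl.get_image(n); cv2.imwrite(f"pics/{n}0.png",im[:,:,::-1])
    c=ctrl.calibration(n); print(n,c)
    for t in ["grinder","dial_centre","knob_grip","ring_mark","zero_mark","two_dot_mark","grind_knob"]:
        print(t,[(np.round(d["at"],1),round(d["conf"],2)) for d in ctrl.mark_of(n,t)][:2])
E
```

```text
pics
clock 0.0
qpos [-1.245  0.126 -0.041  1.405 -0.     1.571]
joint_vel [-0.    -0.002  0.001  0.     0.     0.003]
tau [ 1.0000e-03 -4.3592e+01  3.5292e+01  1.7000e-02  0.0000e+00  0.0000e+00]
eef_pos [ 0.168 -0.497  0.303]
tool_rot [-3.099 -0.509  0.   ]
contact_force [-1.12   0.57  -0.086]
ft_torque [-0.052 -0.009 -0.007]
grip_force 0.0
grip_width 0.085
scene {'fovy': 53.24158003401568, 'cx': 324.6671939523616, 'cy': 238.19838628531508, 'R': array([[ 0.50188324, -0.86490423, -0.00734066],
       [-0.44312854, -0.24982986, -0.86094259],
       [ 0.74279897,  0.43534552, -0.50864916]]), 't': array([-0.21265875,  0.40464262,  0.56137897])}
grinder [(array([324. , 296.4]), 0.57)]
dial_centre [(array([306. , 229.7]), 0.61), (array([310.8, 212.9]), 0.33)]
knob_grip [(array([300.1, 218.9]), 0.72)]
ring_mark [(array([290.8, 229.4]), 0.82)]
zero_mark [(array([312.4, 211.3]), 0.93), (array([387.8, 327.7]), 0.66)]
two_dot_mark [(array([292. , 216.2]), 0.86), (array([229.1, 302.1]), 0.26)]
grind_knob [(array([308.4, 226.9]), 0.92)]
side {'fovy': 52.50450056462798, 'cx': 317.9306807169469, 'cy': 231.11601573151523, 'R': array([[-0.58238124, -0.81291499,  0.00114271],
       [-0.65410494,  0.46777239, -0.59442049],
       [ 0.4826788 , -0.3469268 , -0.80415358]]), 't': array([0.40296025, 0.43510941, 0.72107035])}
grinder [(array([316. , 282.4]), 0.78), (array([278.2, 380.3]), 0.21)]
dial_centre [(array([341., 243.]), 0.74), (array([331.4, 247. ]), 0.7)]
knob_grip [(array([342.1, 242.9]), 0.57)]
ring_mark [(array([332.5, 261.9]), 0.96)]
zero_mark [(array([329.8, 228.5]), 0.68), (array([336.5, 244.2]), 0.29)]
two_dot_mark [(array([317.6, 241.8]), 0.82), (array([276.4, 373.7]), 0.34)]
grind_knob [(array([333.8, 243.9]), 0.58)]
```

View pics/scene0.png

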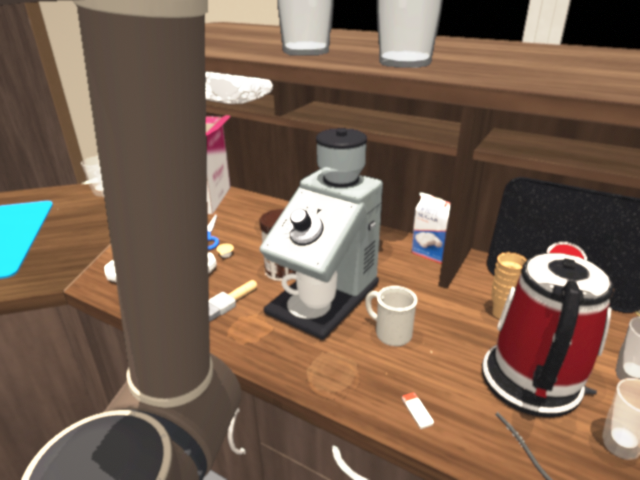

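View pics/side0.png

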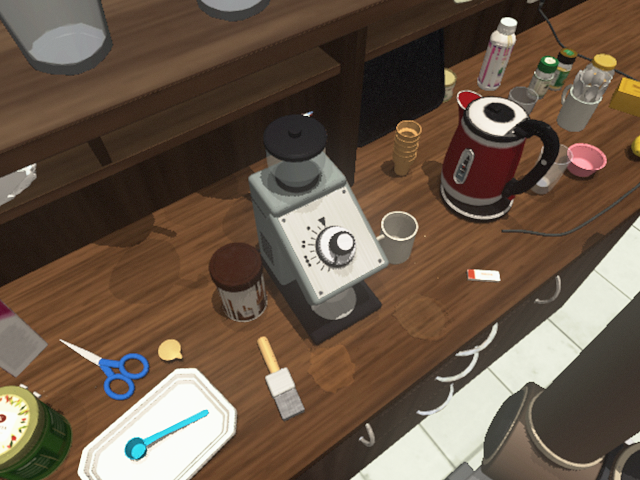

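Scene: the dial is at about (303,222), and the mug, cup, tin and brush are clear of it. Side: the dial is at (338,244), the wedge at (322,221), and the ring mark on the near-lower rim. The tool can only stay vertical, so I'll grip with the closing line level across the slope and turn in short strokes. Next I'll fit the grinder's pose.

```bash
cat > h.py <<'E'
import numpy as np, cv2
from scipy.optimize import least_squares
from scipy.spatial.transform import Rotation as Ro
from cell import ctrl
A=np.array([-.5,0,np.sqrt(.75)]); U=np.array([np.sqrt(.75),0,.5]); L=np.array([0,1.,0])
def loc(r,ang,h): # grinder frame
    return np.array([-.058,0,.195])+h*A+r*(np.cos(ang)*U+np.sin(ang)*L)
def world(p,P): # p=x,y,yaw
    c,s=np.cos(p[2]),np.sin(p[2]); return np.array([c*P[0]-s*P[1]+p[0],s*P[0]+c*P[1]+p[1],P[2]])
def proj(c,X):
    f=240/np.tan(np.radians(c["fovy"])/2); q=c["R"]@X+c["t"]; return np.array([c["cx"]+f*q[0]/q[2],c["cy"]+f*q[1]/q[2]])
def pts(m): return {"dial_centre":loc(0,0,0),"knob_grip":loc(0,0,.034),"zero_mark":loc(.03,0,.017),"two_dot_mark":loc(.03,np.pi/3,.017),"ring_mark":loc(.03,m,.017),"grinder":np.zeros(3),"grind_knob":loc(0,0,0)}
def fit(obs,p0):
    """obs: list (calib,name,pixel)"""
    def r(p):
        d=pts(p[3]); return np.concatenate([proj(c,world(p,d[n]))-a for c,n,a in obs])
    return least_squares(r,p0,loss="soft_l1",f_scale=3.)
def look(cams,names,minconf=.3):
    obs=[]
    for cam in cams:
        ctrl.get_image(cam); c=ctrl.calibration(cam)
        for n in names:
            for d in ctrl.mark_of(cam,n)[:2]:
                if d["conf"]>=minconf: obs.append((c,n,np.array(d["at"])))
    return obs
E
python3 - <<'E'
from h import *
obs=look(["scene","side"],list(pts(0)))
best=min((fit(obs,[.6,0,y,2.2]) for y in (-1,-.5,0,.5)),key=lambda s:s.cost)
p=best.x; print(np.round(p,4),best.cost,"mark deg",np.degrees(p[3])%360)
d=pts(p[3])
for c,n,a in obs: print(n,a.round(),np.round(proj(c,world(p,d[n]))-a,1))
print(world(p,d["knob_grip"]),world(p,d["dial_centre"]))
o=ctrl.get_obs(); print(o["clock"],Ro.from_rotvec(o["tool_rot"]).as_matrix().round(3))
cw=ctrl.calibration("wrist"); print(cw["R"].round(2), (-cw["R"].T@cw["t"]).round(3),cw["fovy"])
E
```

```text
[ 0.5734  0.0844 -0.1337  2.5128] 215.13074736771628 mark deg 143.97256786169217
dial_centre [308. 233.] [-1.9 -3. ]
knob_grip [298. 218.] [1.4 1.1]
zero_mark [311. 214.] [ 0.6 -1.9]
two_dot_mark [294. 216.] [ 2.3 -1.5]
ring_mark [286. 232.] [ 1.5 -0.1]
grinder [324. 298.] [1.7 1.1]
grind_knob [305. 228.] [0.4 2.4]
dial_centre [334. 247.] [ 1.7 -0.2]
knob_grip [343. 244.] [-1.6 -0.7]
zero_mark [331. 228.] [-0.8  0.1]
two_dot_mark [320. 242.] [-0.3  1.1]
ring_mark [335. 262.] [-0.7  2.1]
grinder [315. 281.] [ 3.  -0.2]
grinder [333. 228.] [-14.8  52.9]
grind_knob [334. 246.] [1.3 1. ]
[0.49904803 0.09435221 0.22444486] [0.51589632 0.09208615 0.195     ]
1.6 [[ 0.947  0.32  -0.   ]
 [ 0.32  -0.947 -0.   ]
 [-0.     0.    -1.   ]]
[[ 0.32 -0.95  0.  ]
 [-0.91 -0.31  0.29]
 [-0.28 -0.09 -0.96]] [ 0.239 -0.474  0.374] 65.62768295251519
```

Emit:
{"fn": "jog_arm", "kwargs": {
  "plan": [
    [0,0,-0.02,-0.0894,-1],
    [0,0,-0.02,-0.0894,-1],
    [0,0,-0.02,-0.0894,-1],
    [0,0,-0.02,-0.0894,-1],
    [0,0,-0.02,-0.0894,-1],
    [0,0,-0.02,-0.0894,-1],
    [0,0,0,-0.0894,-1],
    [0,0,0,-0.0894,-1],
    [0,0,0,-0.0894,-1],
    [0,0,0,-0.0894,-1],
    [0,0,0,-0.0894,-1],
    [0,0,0,-0.0894,-1],
    [0,0,0,-0.0894,-1],
    [0,0,0,-0.0894,-1],
    [0,0,0,-0.0894,-1]
  ],
  "grip_force": 20
}}

```text
clock: 3.48
eef_pos: [0.168, -0.4974, 0.3639]
tool_rot: [-0.201, -3.135, -0.0]
contact_force: [0.6, -0.1, -0.3]
grip_width: 0.0856
grip_force: 0.0
```

Run:
```python
from h import *
o=ctrl.get_obs()
for k,v in o.items(): print(k,np.round(v,3))
print(Ro.from_rotvec(o["tool_rot"]).as_matrix().round(3))
```

```text
clock 3.475
qpos [-1.245  0.135  0.102  1.538 -0.    -1.117]
joint_vel [ 1.000e-03 -1.000e-03  0.000e+00 -0.000e+00 -3.000e-03 -1.416e+00]
tau [ 1.0000e-03 -4.3787e+01  3.4955e+01  1.0000e-03 -0.0000e+00  1.4950e+00]
eef_pos [ 0.168 -0.497  0.364]
tool_rot [-0.201 -3.135 -0.   ]
contact_force [ 0.589 -0.101 -0.335]
ft_torque [-0.03  -0.019  0.057]
grip_force 0.0
grip_width 0.086
[[-0.992  0.128 -0.   ]
 [ 0.128  0.992  0.   ]
 [ 0.     0.    -1.   ]]
```

Emit:
{"fn": "jog_arm", "kwargs": {
  "plan": [
    [-0.0415,0.105,0,0,-1],
    [-0.0415,0.105,0,0,-1],
    [-0.0415,0.105,0,0,-1],
    [-0.0415,0.105,0,0,-1],
    [-0.0415,0.105,0,0,-1],
    [-0.0415,0.105,0,0,-1],
    [-0.0415,0.105,0,0,-1],
    [-0.0415,0.105,0,0,-1],
    [-0.0415,0.105,0,0,-1],
    [-0.0415,0.105,0,0,-1],
    [-0.0415,0.105,0,0,-1],
    [-0.0415,0.105,0,0,-1],
    [0,0,0,0,-1]
  ]
}}

```text
clock: 5.1
eef_pos: [0.5001, 0.0968, 0.3627]
tool_rot: [-0.203, -3.134, -0.0]
contact_force: [0.2, -0.2, 0.5]
grip_width: 0.0853
grip_force: 0.0
```

Run:
```python
from h import *
o=ctrl.get_obs()
for k in ["clock","qpos","eef_pos","tool_rot","contact_force","ft_torque"]: print(k,np.round(o[k],3))
im=ctrl.get_image("wrist"); cv2.imwrite("pics/w1.png",im[:,:,::-1]); c=ctrl.calibration("wrist")
obs=[(c,n,np.array(d["at"])) for n in ["dial_centre","knob_grip","zero_mark","two_dot_mark","ring_mark"] for d in ctrl.mark_of("wrist",n)[:1]]
p0=[.5734,.0844,-.1337,2.5128]; d=pts(p0[3])
for c,n,a in obs: print(n,a.round(1),np.round(proj(c,world(p0,d[n]))-a,1))
s=fit(obs,p0); print(s.x.round(4),s.cost,np.degrees(s.x[3]))
```

```text
clock 5.1
qpos [0.191 0.105 0.066 1.533 0.    0.32 ]
eef_pos [0.5   0.097 0.363]
tool_rot [-0.203 -3.134 -0.   ]
contact_force [ 0.169 -0.196  0.496]
ft_torque [-0.025  0.036  0.019]
knob_grip [307.5 260.6] [7.5 2.3]
zero_mark [313.5 315.6] [ 1.4 -0.2]
two_dot_mark [352.2 290.8] [4.  0.5]
ring_mark [336.  230.2] [6.2 0.9]
[ 0.5734  0.0852 -0.0721  2.4888] 5.542414813707323 142.59885427895983
```

View pics/w1.png

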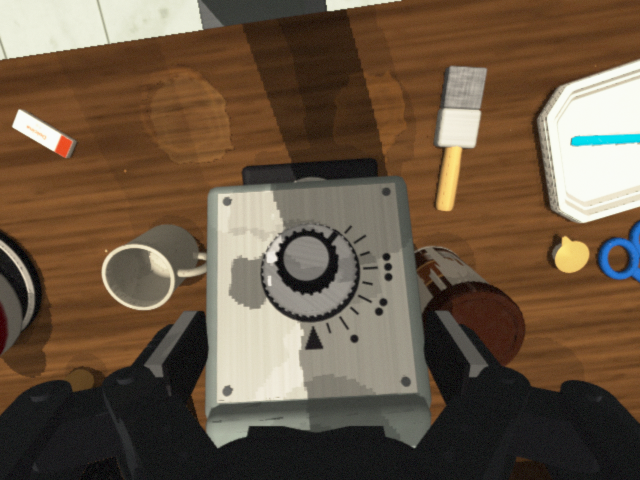

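The wrist view shows the dial centred near (310,265), the wedge at (313,338), the two dots at (383,305) and the mark at about (335,237). The panel is turned about 3.4° from the tool, which agrees with the fit's yaw of -0.072.

Emit:
{"fn": "jog_arm", "kwargs": {
  "plan": [
    [0,0,0.02,-0.0902,-0.4],
    [0,0,0.02,-0.0902,-0.4],
    [0,0,0.02,-0.0902,-0.4],
    [0.0114,-0.0082,0.04,0,-0.4],
    [0,0,0.044,0,-0.4],
    [0,0,0,0,-0.4]
  ],
  "grip_force": 20
}}

```text
clock: 6.15
eef_pos: [0.4942, 0.0867, 0.291]
tool_rot: [0.633, -3.075, -0.0]
contact_force: [0.1, -0.2, -0.5]
grip_width: 0.0601
grip_force: 0.0
```

```bash
cat >> h.py <<'E'
p0=[.5734,.0852,-.0721,2.4888]
def state(save=None):
    """force, axis torque, phi, dial offset; optionally ring-mark angle from wrist image"""
    W=lambda v: world([0,0,p0[2]],v)
    k=world(p0,loc(0,0,.039)); a=W(A); out=[]
    o=ctrl.get_obs(); R=Ro.from_rotvec(o["tool_rot"]).as_matrix(); F=np.array(o["contact_force"]); M=np.array(o["ft_torque"])
    r=np.array(o["eef_pos"])-k
    phi=(np.degrees(np.arctan2(R[1,0],R[0,0])-p0[2])-180+180)%360-180
    print("t",round(o["clock"],2),"tcp",np.round(o["eef_pos"],4),"phi",phi.round(1),"dxyz",(r*1e3).round(1),"F",F.round(1),"M",M.round(3),"Ma",round(float(a@M),3),"Ma_shift",round(float(a@(M+np.cross(r,F))),3),"w",round(o["grip_width"],4),"gf",round(float(o["grip_force"]),1),"tau6",round(o["tau"][5],3),"q6",round(o["qpos"][5],2))
def mark(save=None):
    im=ctrl.get_image("wrist"); c=ctrl.calibration("wrist")
    if save: cv2.imwrite(save,im[:,:,::-1])
    for d in ctrl.mark_of("wrist","ring_mark")[:2]:
        if d["conf"]<.3: continue
        s=min((least_squares(lambda m: proj(c,world(p0,loc(.03,m[0],.017)))-d["at"],[m]) for m in (0,1.5,3,4.5)),key=lambda s:s.cost)
        print("mark",np.round(d["at"],1),round(d["conf"],2),"deg",np.degrees(s.x[0]).round(1),"res",s.fun.round(1))
    return im
E
python3 - <<'E'
from h import *
state(); mark("pics/w2.png"); state()
E
```

```text
t 6.15 tcp [0.4942 0.0867 0.291 ] phi 27.4 dxyz [-1.9 -4.1 62.2] F [ 0.1 -0.2 -0.5] M [ 0.02  -0.041 -0.026] Ma -0.034 Ma_shift -0.04 w 0.0601 gf 0.0 tau6 -0.002 q6 -0.23
mark [371.8 303. ] 0.97 deg 137.4 res [-4.1  1.7]
t 6.25 tcp [0.4952 0.0872 0.2928] phi 27.4 dxyz [-0.9 -3.6 64. ] F [0.3 0.1 0.3] M [-0.033  0.007  0.012] Ma 0.027 Ma_shift 0.033 w 0.06 gf 0.0 tau6 -0.001 q6 -0.23
```

View pics/w2.png

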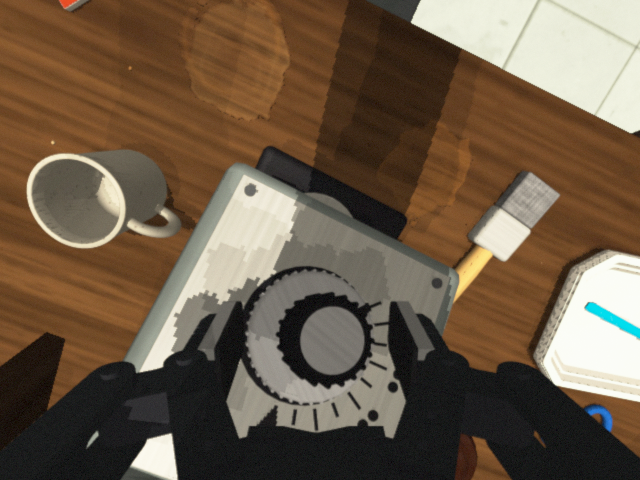

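The knob is about 5 mm to the tool's +y side of the finger midline: knob centre at (333,342), finger inner edges near 243 and 392. I'll shift and close.

Emit:
{"fn": "jog_arm", "kwargs": {
  "plan": [
    [-0.004,0.01,0,0,-0.4],
    [0,0,0,0,1],
    [0,0,0,0,1],
    [0,0,0,0,1],
    [0,0,0,0,1]
  ],
  "grip_force": 20
}}

```text
clock: 6.88
eef_pos: [0.4961, 0.0919, 0.2933]
tool_rot: [-0.633, 3.074, -0.007]
contact_force: [2.5, -6.2, 4.3]
grip_width: 0.0352
grip_force: 20.0
```

Run:
```python
from h import *
state(); mark("pics/w3.png"); state()
```

```text
t 6.88 tcp [0.4961 0.0919 0.2933] phi 27.4 dxyz [-0.   1.1 64.5] F [ 2.5 -6.2  4.3] M [-1.611 -0.457 -0.061] Ma 0.734 Ma_shift 0.537 w 0.0352 gf 20.0 tau6 -0.095 q6 -0.22
mark [362.8 296.1] 0.74 deg 137.6 res [-2.5  1. ]
t 6.97 tcp [0.4961 0.0919 0.2933] phi 27.4 dxyz [-0.   1.1 64.5] F [ 0.7 -6.2  4.5] M [-1.56  -0.489 -0.141] Ma 0.638 Ma_shift 0.439 w 0.0348 gf 20.0 tau6 -0.095 q6 -0.22
```

View pics/w3.png

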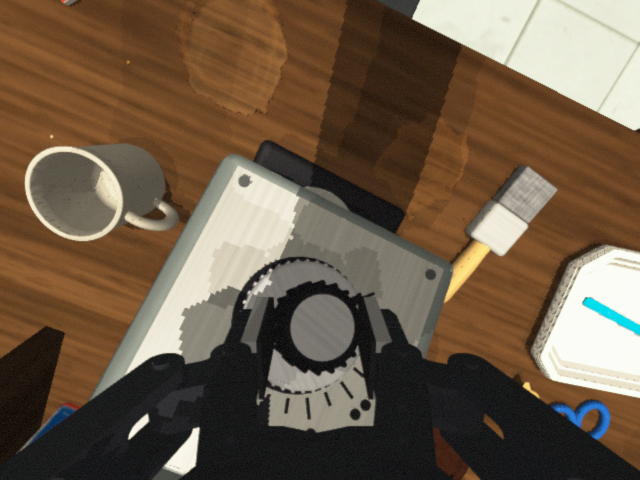

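Emit:
{"fn": "jog_arm", "kwargs": {
  "plan": [
    [0,0,0,0.035,1],
    [0,0,0,0.035,1],
    [0,0,0,0.035,1],
    [0,0,0,0,1]
  ]
}}

```text
clock: 7.48
eef_pos: [0.4963, 0.0923, 0.2931]
tool_rot: [-0.308, 3.123, -0.004]
contact_force: [3.5, -4.9, 2.2]
grip_width: 0.034
grip_force: 19.5
```

Run:
```python
from h import *
state(); mark(); state()
```

```text
t 7.47 tcp [0.4963 0.0923 0.2931] phi 15.4 dxyz [ 0.2  1.6 64.3] F [ 3.5 -4.9  2.2] M [-0.857 -0.642  0.076] Ma 0.47 Ma_shift 0.315 w 0.034 gf 19.5 tau6 0.244 q6 -0.01
mark [364.5 293.1] 0.74 deg 131.3 res [-1.7  0.9]
mark [295.6 392.6] 0.65 deg 3.8 res [ 0.1 -0.4]
t 7.58 tcp [0.4963 0.0923 0.2931] phi 15.4 dxyz [ 0.2  1.6 64.3] F [ 3.4 -4.7  2.9] M [-0.966 -0.707  0.08 ] Ma 0.525 Ma_shift 0.375 w 0.0343 gf 19.6 tau6 0.072 q6 -0.01
```

Emit:
{"fn": "jog_arm", "kwargs": {
  "plan": [
    [0,0,0,0.035,1],
    [0,0,0,0.035,1],
    [0,0,0,0,1]
  ]
}}

```text
clock: 7.95
eef_pos: [0.4963, 0.0925, 0.2929]
tool_rot: [-0.089, 3.137, -0.004]
contact_force: [3.1, -4.8, 1.9]
grip_width: 0.0333
grip_force: 20.0
```

Run:
```python
from h import *
state(); mark(); state()
```

```text
t 7.95 tcp [0.4963 0.0925 0.2929] phi 7.4 dxyz [ 0.2  1.7 64.2] F [ 3.1 -4.8  1.9] M [-0.812 -0.651  0.03 ] Ma 0.407 Ma_shift 0.255 w 0.0333 gf 20.0 tau6 0.172 q6 0.13
mark [366.6 292.4] 0.58 deg 125.9 res [-1.2  0.7]
t 8.05 tcp [0.4963 0.0925 0.293 ] phi 7.4 dxyz [ 0.2  1.7 64.2] F [ 3.4 -4.8  1.7] M [-0.76  -0.711  0.009] Ma 0.361 Ma_shift 0.208 w 0.0334 gf 20.0 tau6 0.001 q6 0.13
```

Emit:
{"fn": "jog_arm", "kwargs": {
  "plan": [
    [-0.003,-0.004,0,0.02,1],
    [0,0,0,0.035,1],
    [0,0,0,0,1]
  ]
}}

```text
clock: 8.43
eef_pos: [0.4971, 0.092, 0.2926]
tool_rot: [0.082, 3.139, 0.004]
contact_force: [0.1, 4.9, 4.7]
grip_width: 0.0334
grip_force: 20.4
```

Run:
```python
from h import *
state(); mark(); state()
```

```text
t 8.43 tcp [0.4971 0.092  0.2926] phi 1.1 dxyz [ 1.   1.3 63.8] F [0.1 4.9 4.7] M [ 1.198 -0.198  0.052] Ma -0.56 Ma_shift -0.401 w 0.0334 gf 20.4 tau6 0.262 q6 0.23
mark [367.9 290. ] 0.93 deg 122.5 res [-0.7  0.4]
t 8.53 tcp [0.497  0.092  0.2926] phi 1.2 dxyz [ 0.9  1.2 63.8] F [0.9 4.7 5.7] M [ 1.315 -0.173  0.033] Ma -0.633 Ma_shift -0.481 w 0.0331 gf 20.5 tau6 0.057 q6 0.23
```

Emit:
{"fn": "jog_arm", "kwargs": {
  "plan": [
    [0,0,0,0.035,1],
    [0,0,0,0.035,1],
    [0,0,0,0,1]
  ]
}}

```text
clock: 8.9
eef_pos: [0.4967, 0.0922, 0.2928]
tool_rot: [0.3, 3.127, 0.005]
contact_force: [-1.6, 5.3, 7.4]
grip_width: 0.0333
grip_force: 23.9
```

Run:
```python
from h import *
state(); mark(); state()
```

```text
t 8.9 tcp [0.4967 0.0922 0.2928] phi -6.8 dxyz [ 0.6  1.4 64.1] F [-1.6  5.3  7.4] M [1.623 0.27  0.234] Ma -0.597 Ma_shift -0.433 w 0.0333 gf 23.9 tau6 0.388 q6 0.37
mark [372.1 286.4] 0.55 deg 117.9 res [-3.3  2.3]
t 9.0 tcp [0.4967 0.0922 0.2928] phi -6.8 dxyz [ 0.6  1.4 64.1] F [-1.6  5.   7.5] M [1.635 0.157 0.245] Ma -0.597 Ma_shift -0.444 w 0.0336 gf 23.9 tau6 0.22 q6 0.37
```

Emit:
{"fn": "jog_arm", "kwargs": {
  "plan": [
    [0,0.002,0,0,-0.25],
    [0,0,0,0,-0.25],
    [0,0,-0.008,-0.075,-0.25],
    [0,0,0,-0.075,-0.25],
    [0,0,0,-0.075,-0.25],
    [0,0,0,-0.075,-0.25],
    [0,0,0,0,-0.25]
  ],
  "grip_force": 25
}}

```text
clock: 9.88
eef_pos: [0.4967, 0.0919, 0.2954]
tool_rot: [0.633, -3.076, 0.001]
contact_force: [0.3, 0.0, 0.5]
grip_width: 0.0537
grip_force: 0.0
```

```bash
cat >> h.py <<'E'
def mark2(save=None,names=("knob_grip","zero_mark","two_dot_mark","ring_mark")):
    im=ctrl.get_image("wrist"); c=ctrl.calibration("wrist")
    if save: cv2.imwrite(save,im[:,:,::-1])
    obs=[]
    for n in names:
        for d in ctrl.mark_of("wrist",n)[:1]:
            if d["conf"]>.3: obs.append((c,n,np.array(d["at"])))
    def r(v):
        d=pts(v[2]); return np.concatenate([proj(c,world([p0[0]+v[0]/1e3,p0[1]+v[1]/1e3,p0[2]],d[n]))-a for c,n,a in obs]+[v[:2]*.3])
    s=min((least_squares(r,[0,0,m],loss="soft_l1",f_scale=2.) for m in (0,1.5,3,4.5)),key=lambda s:s.cost)
    print("MARK",np.degrees(s.x[2]).round(1),"offs mm",s.x[:2].round(1),"cost",round(s.cost,1),[(n,a.round().tolist()) for _,n,a in obs])
L_=.205
def tq(n=3):
    a=world([0,0,p0[2]],A); res=[]
    for i in range(n):
        o=ctrl.get_obs(); F=np.array(o["contact_force"]); M=np.array(o["ft_torque"])
        res.append(np.r_[F,M,a@(M+np.array([-L_*F[1],L_*F[0],0])),o["tau"][5]])
        if i<n-1: ctrl.get_image("wrist")
    r=np.mean(res,0); print("F",r[:3].round(1),"M",r[3:6].round(3),"Tc",r[6].round(3),"tau6",r[7].round(3))
E
python3 - <<'E'
from h import *
state(); mark2()
E
```

```text
t 9.88 tcp [0.4967 0.0919 0.2954] phi 27.4 dxyz [ 0.6  1.1 66.6] F [0.3 0.  0.5] M [-0.055 -0.015  0.019] Ma 0.043 Ma_shift 0.044 w 0.0537 gf 0.0 tau6 -0.517 q6 -0.22
MARK 117.9 offs mm [0.1 1.6] cost 1.4 [('knob_grip', [314.0, 321.0]), ('zero_mark', [280.0, 385.0]), ('ring_mark', [368.0, 316.0])]
```

Emit:
{"fn": "jog_arm", "kwargs": {
  "plan": [
    [0,0,0,0,1],
    [0,0,0,0,1],
    [0,0,0,0,1],
    [0,0,0,0.026,1],
    [0,0,0,0.026,1],
    [0,0,0,0,1]
  ],
  "grip_force": 25
}}

```text
clock: 10.88
eef_pos: [0.4965, 0.0922, 0.2965]
tool_rot: [0.475, -3.106, -0.0]
contact_force: [-3.1, -0.9, 5.1]
grip_width: 0.034
grip_force: 23.7
```

Run:
```python
from h import *
state(); mark2(); tq(1)
```

```text
t 10.88 tcp [0.4965 0.0922 0.2965] phi 21.5 dxyz [ 0.4  1.4 67.7] F [-3.1 -0.9  5.1] M [-0.157  0.638  0.108] Ma 0.195 Ma_shift 0.156 w 0.034 gf 23.7 tau6 0.274 q6 -0.12
MARK 0.0 offs mm [1.1 1. ] cost 8.5 [('knob_grip', [312.0, 323.0]), ('zero_mark', [289.0, 385.0]), ('two_dot_mark', [347.0, 373.0])]
F [-2.1 -1.7  6.3] M [-0.125  0.61   0.14 ] Tc 0.02 tau6 0.144
```

Emit:
{"fn": "jog_arm", "kwargs": {
  "plan": [
    [0,0,0,0.026,1],
    [0,0,0,0.026,1],
    [0,0,0,0,1]
  ]
}}

```text
clock: 11.5
eef_pos: [0.4969, 0.0923, 0.2962]
tool_rot: [-0.314, 3.125, 0.001]
contact_force: [-0.7, -1.0, 2.9]
grip_width: 0.0332
grip_force: 24.2
```

Run:
```python
from h import *
state(); mark2(); tq(1)
```

```text
t 11.5 tcp [0.4969 0.0923 0.2962] phi 15.6 dxyz [ 0.8  1.6 67.5] F [-0.7 -1.   2.9] M [0.151 0.177 0.127] Ma 0.041 Ma_shift 0.004 w 0.0332 gf 24.2 tau6 0.328 q6 -0.02
MARK 257.8 offs mm [0.7 1.5] cost 5.6 [('knob_grip', [313.0, 319.0]), ('zero_mark', [295.0, 389.0]), ('two_dot_mark', [357.0, 368.0])]
F [-0.5 -0.2  4.9] M [0.296 0.344 0.204] Tc 0.02 tau6 0.172
```

Emit:
{"fn": "jog_arm", "kwargs": {
  "plan": [
    [0,0,0,0.026,1],
    [0,0,0,0.026,1],
    [0,0,0,0,1]
  ]
}}

```text
clock: 12.12
eef_pos: [0.4971, 0.0924, 0.2961]
tool_rot: [-0.151, 3.137, 0.001]
contact_force: [-0.6, 1.0, 3.9]
grip_width: 0.033
grip_force: 24.1
```

Run:
```python
from h import *
state(); tq(1)
```

```text
t 12.12 tcp [0.4971 0.0924 0.2961] phi 9.6 dxyz [ 1.   1.6 67.3] F [-0.6  1.   3.9] M [0.396 0.02  0.197] Ma -0.026 Ma_shift 0.006 w 0.033 gf 24.1 tau6 0.324 q6 0.09
F [-0.6  1.   3.9] M [0.396 0.02  0.197] Tc 0.075 tau6 0.324
```

Emit:
{"fn": "jog_arm", "kwargs": {
  "plan": [
    [0,0,0,0.026,1],
    [0,0,0,0.026,1],
    [0,0,0,0,1]
  ]
}}

```text
clock: 12.5
eef_pos: [0.4973, 0.0924, 0.2959]
tool_rot: [0.011, 3.141, 0.001]
contact_force: [1.4, 0.8, 1.4]
grip_width: 0.033
grip_force: 24.5
```

Run:
```python
from h import *
state(); tq(1)
c=ctrl.calibration("side"); im=ctrl.get_image("side"); print([(d["at"],d["conf"]) for d in ctrl.mark_of("side","ring_mark")])
x,y=proj(c,world(p0,loc(0,0,.03))).astype(int); cv2.imwrite("pics/s1.png",cv2.resize(im[y-60:y+60,x-75:x+75,::-1],None,fx=5,fy=5,interpolation=cv2.INTER_CUBIC))
```

```text
t 12.5 tcp [0.4973 0.0924 0.2959] phi 3.7 dxyz [ 1.2  1.6 67.1] F [1.4 0.8 1.4] M [ 0.446 -0.464  0.148] Ma -0.111 Ma_shift -0.083 w 0.033 gf 24.5 tau6 0.303 q6 0.19
F [1.4 0.8 1.4] M [ 0.446 -0.464  0.148] Tc -0.019 tau6 0.303
[([323.7, 255.6], 0.81), ([316.9, 279.1], 0.31)]
```

View pics/s1.png

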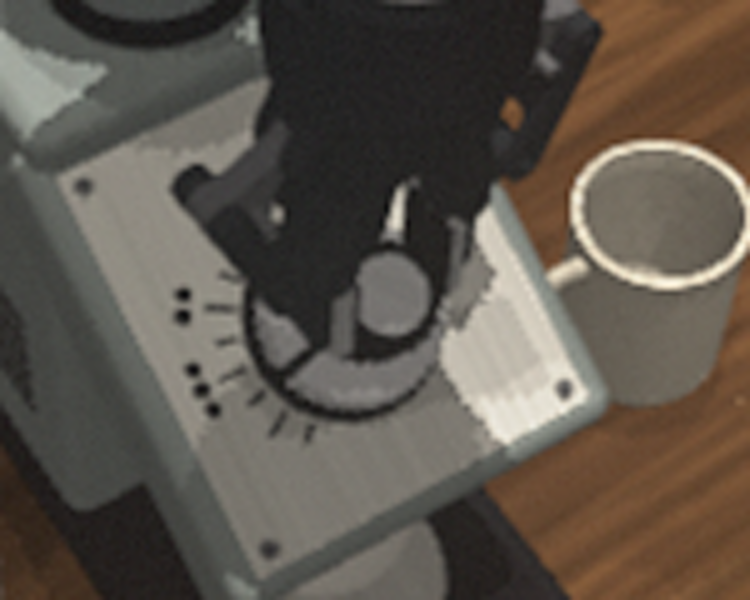

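The side view shows the mark at crop (285,380), between the 90° and 105° ticks, with the fingers clear of the ring. I'll read the mark from the side camera from here on.

```bash
cat >> h.py <<'E'
P1=[.5735,.0864,-.0721]
def smark(cams=("side",)):
    for cam in cams:
        c=ctrl.calibration(cam); ctrl.get_image(cam)
        for d in ctrl.mark_of(cam,"ring_mark")[:2]:
            if d["conf"]<.4: continue
            s=min((least_squares(lambda m: proj(c,world(P1,loc(.03,m[0],.017)))-d["at"],[m]) for m in (0,1.5,3,4.5)),key=lambda s:s.cost)
            print(cam,"MARK",np.degrees(s.x[0]).round(1),"res",s.fun.round(1),d["at"],round(d["conf"],2))
E
python3 - <<'E'
from h import *
smark(("side","scene"))
c=ctrl.calibration("side")
for a in (60,90,105): print(a,proj(c,world(P1,loc(.03,np.radians(a),.017))).round(1), proj(c,world(P1,loc(.04,np.radians(a),0))).round(1))
tq(1)
E
```

```text
side MARK 96.6 res [ 0.5 -0.3] [323.8, 255.2] 0.94
scene MARK 104.8 res [2.4 0.9] [286.3, 223.5] 0.96
60 [321.  243.2] [312.  244.3]
90 [323.2 253. ] [314.9 257.1]
105 [326.  257.1] [318.5 262.6]
F [4.2 1.4 0.3] M [ 0.591 -0.917  0.19 ] Tc 0.015 tau6 0.176
```

Emit:
{"fn": "jog_arm", "kwargs": {
  "plan": [
    [0,0,0,0.026,1],
    [0,0,0,0.026,1],
    [0,0,0,0,1]
  ]
}}

```text
clock: 13.18
eef_pos: [0.4966, 0.0924, 0.2963]
tool_rot: [-0.176, -3.136, -0.001]
contact_force: [0.1, 1.6, 5.6]
grip_width: 0.0331
grip_force: 24.8
```

Run:
```python
from h import *
state(); tq(1); smark()
```

```text
t 13.18 tcp [0.4966 0.0924 0.2963] phi -2.3 dxyz [ 0.5  1.6 67.5] F [0.1 1.6 5.6] M [0.684 0.006 0.226] Ma -0.145 Ma_shift -0.096 w 0.0331 gf 24.8 tau6 0.379 q6 0.3
F [0.1 1.6 5.6] M [0.684 0.006 0.226] Tc 0.018 tau6 0.379
side MARK 99.3 res [ 3.6 -2.6] [321.2, 258.2] 0.59
```

Emit:
{"fn": "jog_arm", "kwargs": {
  "plan": [
    [0,0,0,0.026,1],
    [0,0,0,0.026,1],
    [0,0,0,0,1]
  ]
}}

```text
clock: 13.65
eef_pos: [0.4964, 0.0924, 0.2964]
tool_rot: [-0.338, -3.123, -0.001]
contact_force: [-1.1, 0.2, 6.7]
grip_width: 0.0329
grip_force: 27.4
```

Run:
```python
from h import *
state(); tq(1); smark(); tq(1)
```

```text
t 13.65 tcp [0.4964 0.0924 0.2964] phi -8.2 dxyz [ 0.3  1.6 67.6] F [-1.1  0.2  6.7] M [0.733 0.117 0.281] Ma -0.118 Ma_shift -0.117 w 0.0329 gf 27.4 tau6 0.417 q6 0.4
F [-1.1  0.2  6.7] M [0.733 0.117 0.281] Tc -0.103 tau6 0.417
side MARK 98.4 res [ 0.6 -0.4] [324.0, 255.8] 0.89
side MARK 92.6 res [ 78.5 -44.2] [245.1, 297.9] 0.54
F [-0.6  2.   5.8] M [0.817 0.145 0.296] Tc 0.051 tau6 0.292
```

Emit:
{"fn": "jog_arm", "kwargs": {
  "plan": [
    [0,0,0,0.026,1],
    [0,0,0,0.026,1],
    [0,0,0,0,1]
  ]
}}

```text
clock: 14.12
eef_pos: [0.4965, 0.0925, 0.2965]
tool_rot: [-0.5, -3.101, -0.002]
contact_force: [-1.4, 1.6, 5.7]
grip_width: 0.0331
grip_force: 31.6
```

Run:
```python
from h import *
state(); tq(1); smark(); tq(1)
```

```text
t 14.12 tcp [0.4965 0.0925 0.2965] phi -14.2 dxyz [ 0.4  1.7 67.7] F [-1.4  1.6  5.7] M [0.862 0.027 0.354] Ma -0.122 Ma_shift -0.073 w 0.0331 gf 31.6 tau6 0.488 q6 0.5
F [-1.4  1.6  5.7] M [0.862 0.027 0.354] Tc 0.034 tau6 0.488
side MARK 92.5 res [-0.5  0.3] [324.1, 253.4] 0.62
side MARK -80.1 res [12.8 -9.3] [340.7, 243.2] 0.41
F [-1.5  1.4  6.9] M [0.879 0.081 0.392] Tc 0.035 tau6 0.363
```

Emit:
{"fn": "jog_arm", "kwargs": {
  "plan": [
    [0,0,0,0,-0.25],
    [0,0,0,0,-0.25],
    [0,0,0,-0.082,-0.25],
    [0,0,0,-0.082,-0.25],
    [0,0,0,-0.082,-0.25],
    [0,0,0,0,-0.25]
  ]
}}

```text
clock: 14.98
eef_pos: [0.4967, 0.092, 0.2954]
tool_rot: [0.266, -3.129, 0.001]
contact_force: [0.2, 0.0, 0.3]
grip_width: 0.0536
grip_force: 0.0
```

Run:
```python
from h import *
state(); smark(); mark2()
```

```text
t 14.97 tcp [0.4967 0.092  0.2954] phi 13.8 dxyz [ 0.6  1.3 66.6] F [0.2 0.  0.3] M [ 0.001 -0.001 -0.011] Ma -0.01 Ma_shift -0.009 w 0.0536 gf 0.0 tau6 -0.565 q6 0.01
side MARK 90.9 res [-0.6  0.3] [323.9, 252.9] 0.66
MARK 94.1 offs mm [0.5 2.1] cost 13.0 [('knob_grip', [312.0, 323.0]), ('zero_mark', [300.0, 388.0]), ('two_dot_mark', [360.0, 368.0]), ('ring_mark', [377.0, 332.0])]
```

Emit:
{"fn": "jog_arm", "kwargs": {
  "plan": [
    [0,0,0,0,1],
    [0,0,0,0,1],
    [0,0,0,0,1],
    [0,0,0,0.026,1],
    [0,0,0,0,1]
  ],
  "grip_force": 25
}}

```text
clock: 15.95
eef_pos: [0.497, 0.0923, 0.2961]
tool_rot: [-0.189, 3.135, 0.001]
contact_force: [-0.2, 0.1, 2.2]
grip_width: 0.0328
grip_force: 25.1
```

Run:
```python
from h import *
state(); smark(); tq(1)
```

```text
t 15.95 tcp [0.497  0.0923 0.2961] phi 11.0 dxyz [ 0.9  1.6 67.3] F [-0.2  0.1  2.2] M [0.289 0.091 0.099] Ma -0.055 Ma_shift -0.054 w 0.0328 gf 25.1 tau6 0.27 q6 0.06
side MARK 86.4 res [ 2.6 -1.1] [320.0, 253.0] 0.66
F [-0.1  0.8  3.3] M [0.306 0.108 0.088] Tc 0.01 tau6 0.115
```

Emit:
{"fn": "jog_arm", "kwargs": {
  "plan": [
    [0,0,0,0.026,1],
    [0,0,0,0.026,1],
    [0,0,0,0,1]
  ]
}}

```text
clock: 16.42
eef_pos: [0.497, 0.0924, 0.2961]
tool_rot: [-0.026, 3.141, 0.001]
contact_force: [-0.8, 0.4, 3.3]
grip_width: 0.033
grip_force: 24.4
```

Run:
```python
from h import *
state(); smark(); tq(1)
```

```text
t 16.43 tcp [0.497  0.0924 0.2961] phi 5.1 dxyz [ 0.9  1.6 67.3] F [-0.8  0.4  3.3] M [0.425 0.122 0.223] Ma -0.015 Ma_shift -0.005 w 0.033 gf 24.4 tau6 0.389 q6 0.17
side MARK 83.2 res [ 0.1 -0. ] [322.1, 250.9] 0.93
F [-1.   0.5  3.5] M [0.487 0.163 0.311] Tc 0.079 tau6 0.231
```

Emit:
{"fn": "jog_arm", "kwargs": {
  "plan": [
    [0,0,0,0.026,1],
    [0,0,0,0.026,1],
    [0,0,0,0,1]
  ]
}}

```text
clock: 16.9
eef_pos: [0.4971, 0.0923, 0.296]
tool_rot: [0.137, 3.138, 0.0]
contact_force: [-0.2, 0.2, 3.0]
grip_width: 0.0328
grip_force: 25.3
```

Run:
```python
from h import *
state(); smark(); tq(1)
```

```text
t 16.9 tcp [0.4971 0.0923 0.296 ] phi -0.9 dxyz [ 1.   1.5 67.2] F [-0.2  0.2  3. ] M [ 0.458 -0.053  0.308] Ma 0.037 Ma_shift 0.041 w 0.0328 gf 25.3 tau6 0.485 q6 0.27
side MARK 79.7 res [ 2.9 -0.9] [319.0, 250.6] 0.59
F [0.8 0.3 2.8] M [ 0.427 -0.16   0.318] Tc 0.096 tau6 0.33
```

Emit:
{"fn": "jog_arm", "kwargs": {
  "plan": [
    [0,0,0,0.026,1],
    [0,0,0,0.026,1],
    [0,0,0,0,1]
  ]
}}

```text
clock: 17.38
eef_pos: [0.4974, 0.0921, 0.296]
tool_rot: [0.3, 3.126, -0.0]
contact_force: [2.8, 0.2, 1.2]
grip_width: 0.0331
grip_force: 27.5
```

Run:
```python
from h import *
state(); smark(); tq(1)
```

```text
t 17.38 tcp [0.4974 0.0921 0.296 ] phi -6.8 dxyz [ 1.3  1.4 67.2] F [2.8 0.2 1.2] M [ 0.173 -0.689  0.169] Ma 0.035 Ma_shift 0.044 w 0.0331 gf 27.5 tau6 0.326 q6 0.38
side MARK 80.0 res [ 1.8 -0.6] [320.1, 250.4] 0.83
F [4.1 0.2 1.2] M [ 0.172 -0.857  0.168] Tc 0.077 tau6 0.175
```

Emit:
{"fn": "jog_arm", "kwargs": {
  "plan": [
    [0,0,0,0,-0.25],
    [0,0,0,0,-0.25],
    [0,0,0,-0.09,-0.25],
    [0,0,0,-0.09,-0.25],
    [0,0,0,-0.08,-0.25],
    [0,0,0,0,1],
    [0,0,0,0,1],
    [0,0,0,0,1],
    [0,0,0,0.026,1],
    [0,0,0,0,1]
  ],
  "grip_force": 30
}}

```text
clock: 18.73
eef_pos: [0.4968, 0.0922, 0.2959]
tool_rot: [0.431, -3.112, -0.0]
contact_force: [-1.8, -0.9, 2.4]
grip_width: 0.0333
grip_force: 29.6
```

Run:
```python
from h import *
state(); smark(); tq(1)
```

```text
t 18.73 tcp [0.4968 0.0922 0.2959] phi 19.9 dxyz [ 0.7  1.4 67.2] F [-1.8 -0.9  2.4] M [-0.174  0.267  0.185] Ma 0.257 Ma_shift 0.221 w 0.0333 gf 29.6 tau6 0.339 q6 -0.09
side MARK 84.5 res [ 2.1 -0.8] [320.3, 252.1] 0.93
F [-1.6 -1.2  2. ] M [-0.108  0.325  0.152] Tc 0.058 tau6 0.175
```

Emit:
{"fn": "jog_arm", "kwargs": {
  "plan": [
    [0,0,0,0.026,1],
    [0,0,0,0.026,1],
    [0,0,0,0,1]
  ]
}}

```text
clock: 19.2
eef_pos: [0.4974, 0.0923, 0.2959]
tool_rot: [-0.27, 3.129, 0.0]
contact_force: [1.8, -0.8, 0.1]
grip_width: 0.0329
grip_force: 29.6
```

Run:
```python
from h import *
state(); smark(); tq(1)
```

```text
t 19.2 tcp [0.4974 0.0923 0.2959] phi 14.0 dxyz [ 1.3  1.6 67.1] F [ 1.8 -0.8  0.1] M [ 0.03  -0.551  0.185] Ma 0.126 Ma_shift 0.101 w 0.0329 gf 29.6 tau6 0.338 q6 0.01
side MARK 84.0 res [ 2.  -0.8] [320.3, 251.9] 0.78
F [ 3.2  0.1 -0.6] M [ 0.054 -0.666  0.152] Tc 0.112 tau6 0.187
```

```bash
cat >> h.py <<'E'
def unwrap(cam="side",save=None,lo=-60,hi=180,rs=(.023,.029)):
    c=ctrl.calibration(cam); im=ctrl.get_image(cam)
    if save: np.save(save,im)
    ang=np.arange(lo,hi,1.); r=np.linspace(*rs,13)
    uv=np.array([[proj(c,world(P1,loc(q,np.radians(t),.017))) for t in ang] for q in r],np.float32)
    g=cv2.cvtColor(im,cv2.COLOR_RGB2GRAY)
    return ang,cv2.remap(g,uv[...,0],uv[...,1],cv2.INTER_CUBIC)
E
python3 - <<'E'
from h import *
a,u=unwrap(save="side_a.npy")
for i in range(100,275-60+60,4):
    if i<len(a): print(int(a[i]),u[[0,4,8,12],i],u[4:,i].mean().round())
E
```

```text
40 [40 41 40 39] 40.0
44 [40 38 37 38] 38.0
48 [39 40 39 38] 39.0
52 [38 40 41 39] 40.0
56 [39 37 36 38] 37.0
60 [37 38 36 45] 38.0
64 [37 32 58 99] 60.0
68 [ 40  58 111 139] 105.0
72 [ 43  90 132 138] 125.0
76 [42 67 78 94] 80.0
80 [32 27 26 35] 28.0
84 [69 87 80 92] 85.0
88 [119 139 129 134] 133.0
92 [132 129 118 115] 120.0
96 [132 117 114 116] 115.0
100 [127 114 113 116] 114.0
104 [114 115 115 118] 116.0
108 [117 113 114 117] 115.0
112 [116 113 114 116] 114.0
116 [114 115 114 113] 114.0
120 [114 113 116 113] 115.0
124 [115 113 114 114] 114.0
128 [116 115 113 113] 114.0
132 [116 116 115 113] 115.0
136 [115 118 117 112] 116.0
140 [116 116 117 114] 116.0
144 [114 114 116 110] 114.0
148 [112 114 114 113] 114.0
152 [114 112 117 112] 115.0
156 [115 114 124 109] 118.0
160 [115 121 129 103] 121.0
164 [117 122 132 107] 124.0
168 [113 117 123  96] 116.0
172 [112 116 126  90] 116.0
176 [113 114 118  85] 110.0
```

```bash
cat >> h.py <<'E'
def um(cam="side",guess=80,w=14):
    a,u=unwrap(cam,lo=guess-w,hi=guess+w+1); out=[]
    m=u[5:].mean(0); wt=np.clip(np.percentile(m,70)*.75-m,0,None); k=np.argmin(m); s=slice(max(0,k-6),k+7)
    print(cam,"UM",round(float((wt[s]*a[s]).sum()/wt[s].sum()),2),"min",m.min().round(),"at",a[k])
E
python3 - <<'E'
from h import *
um()
E
```

```text
side UM 79.88 min 28.0 at 80.0
```

Emit:
{"fn": "jog_arm", "kwargs": {
  "plan": [
    [0,0,0,0.026,1],
    [0,0,0,0.026,1],
    [0,0,0,0,1]
  ]
}}

```text
clock: 19.77
eef_pos: [0.4963, 0.0922, 0.2961]
tool_rot: [0.108, -3.139, -0.0]
contact_force: [-2.9, -0.6, 3.2]
grip_width: 0.0325
grip_force: 29.7
```

Run:
```python
from h import *
state(); um(); tq(1)
```

```text
t 19.77 tcp [0.4963 0.0922 0.2961] phi 8.1 dxyz [ 0.2  1.5 67.3] F [-2.9 -0.6  3.2] M [0.024 0.583 0.354] Ma 0.315 Ma_shift 0.288 w 0.0325 gf 29.7 tau6 0.507 q6 0.11
side UM 78.76 min 29.0 at 79.0
F [-3.  -1.1  4.5] M [0.015 0.681 0.366] Tc 0.198 tau6 0.374
```

Emit:
{"fn": "jog_arm", "kwargs": {
  "plan": [
    [0,0,0,0.026,1],
    [0,0,0,0,1]
  ]
}}

```text
clock: 20.08
eef_pos: [0.4965, 0.0922, 0.296]
tool_rot: [0.026, -3.141, -0.0]
contact_force: [-4.0, -0.6, 3.4]
grip_width: 0.0326
grip_force: 30.6
```

Run:
```python
from h import *
state(); um(); tq(1)
```

```text
t 20.07 tcp [0.4965 0.0922 0.296 ] phi 5.1 dxyz [ 0.4  1.5 67.3] F [-4.  -0.6  3.4] M [0.056 0.63  0.266] Ma 0.225 Ma_shift 0.199 w 0.0326 gf 30.6 tau6 0.422 q6 0.17
side UM 77.94 min 31.0 at 78.0
F [-2.6 -0.2  4.7] M [0.06  0.728 0.273] Tc 0.195 tau6 0.305
```

Emit:
{"fn": "jog_arm", "kwargs": {
  "plan": [
    [0,0,0,0,-0.6],
    [0,0,0,0,-0.6],
    [0,0,0,0,-0.6]
  ]
}}

```text
clock: 20.5
eef_pos: [0.497, 0.0922, 0.2957]
tool_rot: [0.024, -3.141, 0.0]
contact_force: [-0.1, -0.4, -0.1]
grip_width: 0.0686
grip_force: 0.0
```

Run:
```python
from h import *
state(); um(); um("scene")
```

```text
t 20.5 tcp [0.497  0.0922 0.2957] phi 5.0 dxyz [ 0.9  1.4 66.9] F [-0.1 -0.4 -0.1] M [0.01  0.02  0.003] Ma -0.001 Ma_shift -0.016 w 0.0686 gf 0.0 tau6 -0.001 q6 0.17
side UM 68.54 min 37.0 at 66.0
scene UM 89.24 min 64.0 at 89.0
```

Run:
```python
from h import *
a,u=unwrap(lo=58,hi=104)
print(np.c_[a,u[[6,9,12]].T,u[5:].mean(0)][::2].astype(int).tolist())
```

```text
[[58, 38, 39, 38, 38], [60, 37, 39, 39, 38], [62, 37, 39, 39, 38], [64, 37, 39, 38, 38], [66, 38, 39, 38, 38], [68, 39, 38, 40, 39], [70, 45, 36, 40, 40], [72, 52, 35, 39, 43], [74, 58, 35, 38, 44], [76, 60, 38, 38, 46], [78, 64, 43, 38, 49], [80, 69, 44, 34, 50], [82, 73, 46, 32, 52], [84, 78, 54, 35, 59], [86, 82, 63, 39, 65], [88, 86, 69, 43, 68], [90, 88, 75, 50, 74], [92, 89, 80, 62, 79], [94, 91, 85, 71, 84], [96, 94, 88, 78, 88], [98, 96, 89, 88, 91], [100, 95, 91, 92, 92], [102, 89, 94, 94, 91]]
```

Emit:
{"fn": "jog_arm", "kwargs": {
  "plan": [
    [0,0,-0.06,0,-0.9],
    [0,0,-0.04,-0.061,-0.9],
    [-0.017,-0.004,0,0,-0.9],
    [0,0,0,0,-0.9]
  ],
  "grip_force": 20
}}

```text
clock: 21.15
eef_pos: [0.5062, 0.0913, 0.3447]
tool_rot: [0.212, -3.133, 0.0]
contact_force: [0.2, 0.3, -0.7]
grip_width: 0.0813
grip_force: 0.0
```

Run:
```python
from h import *
state(); a,u=unwrap(lo=58,hi=104)
print(np.c_[a,u[[6,9,12]].T,u[5:].mean(0)][::2].astype(int).tolist())
mark2("pics/w4.png"); state()
```

```text
t 21.15 tcp [0.5062 0.0913 0.3447] phi 11.9 dxyz [ 10.1   0.5 116. ] F [ 0.2  0.3 -0.7] M [0.042 0.032 0.006] Ma -0.015 Ma_shift 0.007 w 0.0813 gf 0.0 tau6 -0.017 q6 0.04
[[58, 115, 117, 117, 116], [60, 115, 116, 116, 115], [62, 115, 117, 118, 116], [64, 116, 116, 117, 116], [66, 116, 115, 117, 115], [68, 115, 117, 118, 116], [70, 117, 117, 117, 117], [72, 120, 116, 117, 117], [74, 117, 116, 122, 118], [76, 104, 104, 116, 106], [78, 79, 82, 95, 84], [80, 49, 47, 58, 50], [82, 33, 29, 35, 31], [84, 34, 34, 47, 36], [86, 54, 58, 75, 60], [88, 86, 85, 102, 88], [90, 109, 109, 117, 110], [92, 121, 117, 122, 119], [94, 117, 117, 117, 117], [96, 115, 115, 116, 115], [98, 117, 116, 118, 116], [100, 116, 116, 119, 116], [102, 114, 116, 118, 115]]
MARK 88.2 offs mm [1.4 2.3] cost 2.1 [('knob_grip', [321.0, 265.0]), ('zero_mark', [308.0, 322.0]), ('two_dot_mark', [357.0, 305.0]), ('ring_mark', [366.0, 282.0])]
t 21.45 tcp [0.5054 0.0914 0.3453] phi 12.0 dxyz [  9.3   0.6 116.6] F [-0.1  0.2 -0.1] M [ 0.02  -0.004 -0.025] Ma -0.032 Ma_shift -0.021 w 0.081 gf 0.0 tau6 0.006 q6 0.04
```

View pics/w4.png

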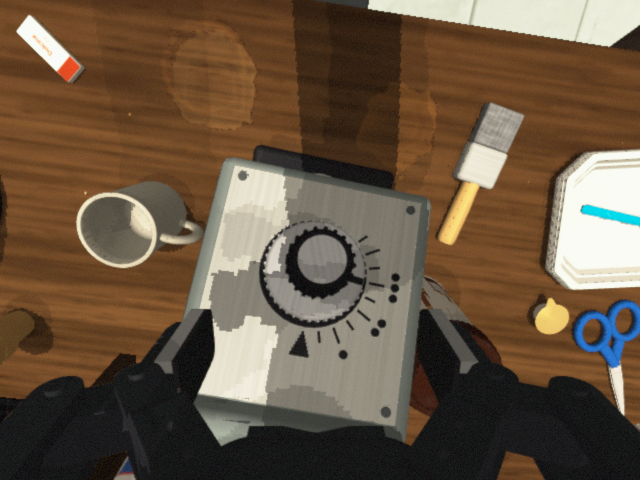

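The mark sprang back about 5° on release, from 78° to 83° in the side view. So the burrs were pressed about 0.37 N m at most and still touch now. The wrist view has the mark at (362,279), about 87°. Next I'll go down on the ring.

Emit:
{"fn": "jog_arm", "kwargs": {
  "plan": [
    [0,0.002,0.06,0,-0.9],
    [0,0,0.06,0,-0.9],
    [0,0,0.03,0,-0.9],
    [0,0,0.016,0,-0.9],
    [0,0,0,0,-0.9]
  ],
  "grip_force": 20
}}

```text
clock: 22.08
eef_pos: [0.5055, 0.0924, 0.2631]
tool_rot: [-0.216, 3.134, 0.0]
contact_force: [-0.7, -0.2, -0.1]
grip_width: 0.0811
grip_force: 0.0
```

Run:
```python
from h import *
state()
```

```text
t 22.07 tcp [0.5055 0.0924 0.2631] phi 12.0 dxyz [ 9.4  1.6 34.3] F [-0.7 -0.2 -0.1] M [0.046 0.009 0.01 ] Ma -0.014 Ma_shift -0.02 w 0.0811 gf 0.0 tau6 0.001 q6 0.04
```

Emit:
{"fn": "jog_arm", "kwargs": {
  "plan": [
    [0,0,0,0,1],
    [0,0,0,0,1],
    [0,0,0,0,1]
  ]
}}

```text
clock: 22.45
eef_pos: [0.506, 0.0909, 0.2649]
tool_rot: [-0.213, 3.131, -0.007]
contact_force: [-1.8, -7.4, 7.3]
grip_width: 0.0585
grip_force: 24.5
```

Run:
```python
from h import *
state(); im=ctrl.get_image("wrist"); cv2.imwrite("pics/w5.png",im[:,:,::-1])
```

```text
t 22.45 tcp [0.506  0.0909 0.2649] phi 11.9 dxyz [ 9.9  0.1 36.1] F [-1.8 -7.4  7.3] M [-1.716  0.252 -0.159] Ma 0.727 Ma_shift 0.525 w 0.0585 gf 24.5 tau6 -0.201 q6 0.04
```

View pics/w5.png

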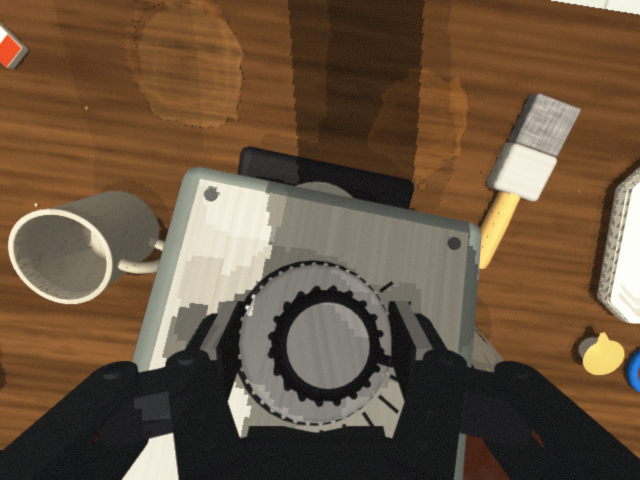

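The pads hold the ring across its rim at 58.5 mm opening, and the knob at (328,345) is clear of them. Now the first slip stroke.

Emit:
{"fn": "jog_arm", "kwargs": {
  "plan": [
    [0,-0.0024,0,0.035,1],
    [0,0,0,0.058,1],
    [0,0,0,0.058,1],
    [0,0,0,0.058,1],
    [0,0,0,0,1]
  ]
}}

```text
clock: 23.12
eef_pos: [0.5058, 0.0927, 0.265]
tool_rot: [0.437, 3.109, 0.008]
contact_force: [-3.2, 3.9, 6.3]
grip_width: 0.0584
grip_force: 25.4
```

Run:
```python
from h import *
state(); smark(("side","scene")); 
a,u=unwrap(lo=40,hi=120); print(np.c_[a,u[5:].mean(0)][::3].astype(int).tolist())
```

```text
t 23.12 tcp [0.5058 0.0927 0.265 ] phi -11.9 dxyz [ 9.7  1.9 36.2] F [-3.2  3.9  6.3] M [1.661 0.507 0.592] Ma -0.297 Ma_shift -0.203 w 0.0584 gf 25.4 tau6 0.825 q6 0.46
side MARK 63.8 res [ 2.7 -0.1] [318.3, 244.6] 0.65
scene MARK 65.8 res [1.4 1.9] [293.5, 214.3] 0.63
[[40, 37], [43, 37], [46, 36], [49, 34], [52, 34], [55, 37], [58, 43], [61, 47], [64, 37], [67, 32], [70, 52], [73, 80], [76, 89], [79, 89], [82, 94], [85, 101], [88, 108], [91, 113], [94, 114], [97, 114], [100, 117], [103, 123], [106, 131], [109, 131], [112, 130], [115, 131], [118, 131]]
```

Emit:
{"fn": "jog_arm", "kwargs": {
  "plan": [
    [0,0,0,0,-0.65],
    [0,0,-0.003,0,-0.65],
    [0,0,0,-0.07,-0.65],
    [0,0,0,-0.07,-0.65],
    [0,0,0,-0.07,-0.65],
    [0,0,0,0,1],
    [0,0,0,0,1],
    [0,0,0,0.05,1],
    [0,0,0,0.08,1],
    [0,0,0,0.08,1],
    [0,0,0,0,1]
  ]
}}

```text
clock: 24.75
eef_pos: [0.5057, 0.0927, 0.2651]
tool_rot: [-0.44, -3.11, -0.008]
contact_force: [-1.9, 5.6, 5.3]
grip_width: 0.0581
grip_force: 24.3
```

Run:
```python
from h import *
state(); smark(("side","scene")); 
a,u=unwrap(lo=10,hi=120); print(np.c_[a,u[5:].mean(0)][::3].astype(int).tolist())
```

```text
t 24.75 tcp [0.5057 0.0927 0.2651] phi -12.0 dxyz [ 9.6  1.9 36.3] F [-1.9  5.6  5.3] M [1.802 0.294 0.398] Ma -0.543 Ma_shift -0.402 w 0.0581 gf 24.3 tau6 0.821 q6 0.46
side MARK 45.7 res [2.1 0.6] [319.6, 238.0] 0.56
[[10, 38], [13, 38], [16, 36], [19, 37], [22, 38], [25, 38], [28, 39], [31, 36], [34, 38], [37, 37], [40, 36], [43, 38], [46, 37], [49, 37], [52, 37], [55, 35], [58, 40], [61, 50], [64, 64], [67, 73], [70, 77], [73, 78], [76, 83], [79, 88], [82, 93], [85, 100], [88, 109], [91, 111], [94, 114], [97, 115], [100, 118], [103, 125], [106, 133], [109, 133], [112, 133], [115, 130], [118, 130]]
```

Emit:
{"fn": "jog_arm", "kwargs": {
  "plan": [
    [0,0,0,0,-0.65],
    [0,0,0,0,-0.65],
    [0,0,0,-0.07,-0.65],
    [0,0,0,-0.07,-0.65],
    [0,0,0,-0.07,-0.65],
    [0,0,0,0,1],
    [0,0,0,0,1],
    [0,0,0,0.05,1],
    [0,0,0,0.08,1],
    [0,0,0,0.08,1],
    [0,0,0,0,-0.65],
    [0,0,0,0,-0.65],
    [0,0,0,-0.07,-0.65],
    [0,0,0,-0.07,-0.65],
    [0,0,0,-0.07,-0.65],
    [0,0,0,0,1],
    [0,0,0,0,1],
    [0,0,0,0.05,1],
    [0,0,0,0.08,1],
    [0,0,0,0.08,1]
  ]
}}

```text
clock: 27.5
eef_pos: [0.5057, 0.0928, 0.2647]
tool_rot: [-0.447, -3.109, -0.009]
contact_force: [-6.4, 5.0, 8.4]
grip_width: 0.0588
grip_force: 29.9
```

Run:
```python
from h import *
state(); smark(("side","scene")); mark2("pics/w6.png")
```

```text
t 27.5 tcp [0.5057 0.0928 0.2647] phi -12.2 dxyz [ 9.6  2.  35.9] F [-6.4  5.   8.4] M [2.055 1.195 1.025] Ma -0.094 Ma_shift 0.029 w 0.0588 gf 29.9 tau6 -0.408 q6 0.46
side MARK 8.2 res [1.8 2.6] [326.7, 226.4] 0.57
MARK 7.7 offs mm [0.1 1.7] cost 2.7 [('knob_grip', [308.0, 343.0]), ('zero_mark', [330.0, 427.0]), ('two_dot_mark', [391.0, 370.0]), ('ring_mark', [340.0, 422.0])]
```

Emit:
{"fn": "jog_arm", "kwargs": {
  "plan": [
    [0,0,0,0,-0.9],
    [0,0,0,0,-0.9],
    [0,0,-0.08,-0.078,-0.9],
    [0,0,-0.08,-0.078,-0.9],
    [0,0,0,0,-0.9]
  ]
}}

```text
clock: 28.58
eef_pos: [0.5066, 0.0911, 0.3473]
tool_rot: [-0.049, 3.136, 0.001]
contact_force: [-0.1, 0.2, -0.5]
grip_width: 0.0813
grip_force: 0.0
```

```bash
cat >> h.py <<'E'
def wfit(im,c):
    """dial offset (mm) from panel ticks: maximise tick darkness at known angles; then mark profile"""
    g=cv2.cvtColor(im,cv2.COLOR_RGB2GRAY).astype(np.float32)
    def samp(v,r,ang,h):
        P=[v[0]/1e3+p0[0],v[1]/1e3+p0[1],v[2]]
        uv=np.array([[proj(c,world(P,loc(q,np.radians(t),h))) for t in ang] for q in r],np.float32)
        return cv2.remap(g,uv[...,0],uv[...,1],cv2.INTER_LINEAR)
    return samp
E
python3 - <<'E'
from h import *
state(); o=ctrl.get_obs()
im=ctrl.get_image("wrist"); c=ctrl.calibration("wrist"); np.savez("w7.npz",im=im,**c); cv2.imwrite("pics/w7.png",im[:,:,::-1])
print("ring",[ (d["at"],d["conf"]) for d in ctrl.mark_of("wrist","ring_mark")])
samp=wfit(im,c); v=[.5,1.8,p0[2]]
uv=proj(c,world([p0[0]+.0005,p0[1]+.0018,p0[2]],loc(0,0,0))); print("centre px",uv)
A_=np.arange(-20,100,2.)
for nm,r,h in (("tick",np.linspace(.036,.041,6),0),("ring",np.linspace(.022,.028,7),.017)):
    print(nm,np.c_[A_,samp(v,r,A_,h).mean(0)].astype(int).tolist())
x,y=uv.astype(int); cv2.imwrite("pics/w7c.png",cv2.resize(im[y-80:y+120,x-100:x+150,::-1],None,fx=3,fy=3,interpolation=cv2.INTER_CUBIC)); print("crop origin",x-100,y-80)
state()
E
```

```text
t 28.57 tcp [0.5066 0.0911 0.3473] phi 5.9 dxyz [ 10.5   0.4 118.5] F [-0.1  0.2 -0.5] M [-0.033  0.005  0.006] Ma 0.022 Ma_shift 0.039 w 0.0813 gf 0.0 tau6 -0.416 q6 0.15
ring [([319.0, 313.7], 0.84)]
centre px [315.95581206 270.61634485]
tick [[-20, 131], [-18, 142], [-16, 145], [-14, 143], [-12, 141], [-10, 143], [-8, 143], [-6, 137], [-4, 92], [-2, 40], [0, 39], [2, 89], [4, 139], [6, 143], [8, 145], [10, 144], [12, 142], [14, 76], [16, 100], [18, 142], [20, 145], [22, 144], [24, 144], [26, 145], [28, 142], [30, 58], [32, 113], [34, 147], [36, 145], [38, 146], [40, 146], [42, 144], [44, 137], [46, 58], [48, 118], [50, 141], [52, 143], [54, 144], [56, 143], [58, 145], [60, 129], [62, 43], [64, 130], [66, 146], [68, 146], [70, 143], [72, 138], [74, 130], [76, 101], [78, 48], [80, 122], [82, 128], [84, 127], [86, 125], [88, 111], [90, 108], [92, 57], [94, 60], [96, 103], [98, 103]]
ring [[-20, 145], [-18, 143], [-16, 142], [-14, 142], [-12, 145], [-10, 144], [-8, 141], [-6, 140], [-4, 139], [-2, 142], [0, 139], [2, 122], [4, 61], [6, 40], [8, 37], [10, 39], [12, 67], [14, 124], [16, 141], [18, 141], [20, 131], [22, 132], [24, 136], [26, 140], [28, 138], [30, 129], [32, 133], [34, 139], [36, 145], [38, 139], [40, 131], [42, 132], [44, 132], [46, 125], [48, 111], [50, 106], [52, 109], [54, 111], [56, 111], [58, 104], [60, 104], [62, 108], [64, 111], [66, 110], [68, 106], [70, 106], [72, 110], [74, 113], [76, 108], [78, 106], [80, 107], [82, 109], [84, 110], [86, 107], [88, 106], [90, 108], [92, 111], [94, 110], [96, 109], [98, 110]]
crop origin 215 190
t 28.68 tcp [0.5058 0.0911 0.3441] phi 5.8 dxyz [  9.7   0.3 115.4] F [-0.2  0.8 -0. ] M [-0.02  -0.002 -0.005] Ma 0.005 Ma_shift 0.056 w 0.0812 gf 0.0 tau6 -0.027 q6 0.15
```

View pics/w7c.png

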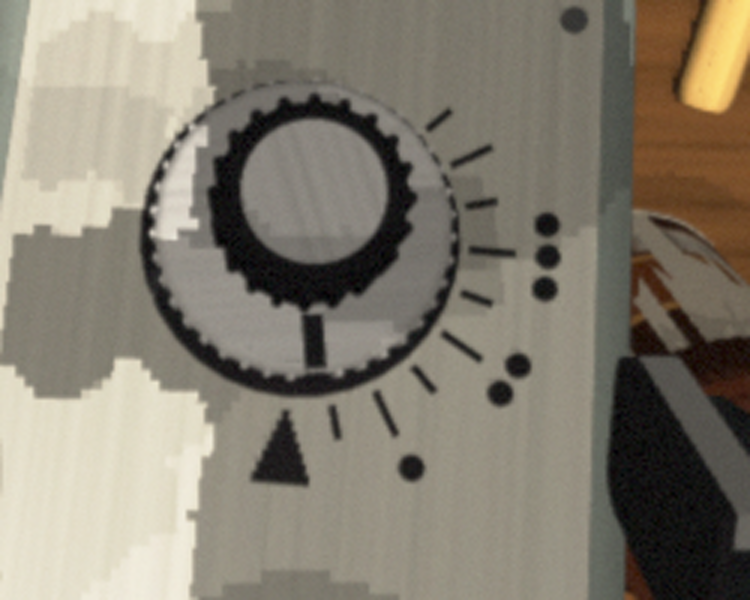

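The crop shows the mark about 9° short of the wedge. I'll refine that using the ticks.

```bash
cat >> h.py <<'E'
def precise(z=None,guess=None,ticks=(0,15,30,45,60,75,90)):
    if z is None:
        im=ctrl.get_image("wrist"); c=ctrl.calibration("wrist")
    else: im=z["im"]; c={k:z[k] for k in ("fovy","cx","cy","R","t")}
    samp=wfit(im,c); r=np.linspace(.036,.041,6)
    def dip(v,rr,g0,h,w):
        a=np.arange(g0-w,g0+w+.1,.5); m=samp(v,rr,a,h).mean(0); wt=np.clip(np.median(m)*.75-m,0,None)
        return (wt*a).sum()/wt.sum() if wt.sum()>20 else np.nan
    v=np.array([.5,1.8,p0[2]])
    for _ in range(4):
        T=np.array(ticks,float); d=np.array([dip(v,r,t,0,6) for t in T]); ok=~np.isnan(d); t=np.radians(T[ok]); e=np.radians(d[ok]-T[ok])*38.5
        # e = -sin*du + cos*dl  (+38.5*dyaw)
        s=np.linalg.lstsq(np.c_[-np.sin(t),np.cos(t)],e,rcond=None)[0]
        v[0]+=s[0]*.866; v[1]+=s[1]
    rr=np.linspace(.022,.028,7); a=np.arange(-60,140,1.); m=samp(v,rr,a,.017).mean(0)
    g0=a[np.argmin(m)] if guess is None else guess
    for _ in range(2): g0=dip(v,rr,g0,.017,12)
    print("offs",v[:2].round(2),"tick err",(d-T).round(1),"PRECISE MARK",round(float(g0),2)); return g0
E
python3 - <<'E'
from h import *
precise(np.load("w7.npz"),8)
E
```

```text
offs [-1.62  1.22] tick err [ 0.1  0.  -0.   0.   0.   0.   0.1] PRECISE MARK 8.81
```

Emit:
{"fn": "jog_arm", "kwargs": {
  "plan": [
    [0,0.001,0.06,0,-0.9],
    [0,0,0.06,0,-0.9],
    [0,0,0.042,0,-0.9],
    [0,0,0,0,1],
    [0,0,0,0,1],
    [0,0,0,0,1],
    [0,0,0,0.03,1],
    [0,0,0,0.03,1],
    [0,0,0,0.03,1],
    [0,0,0,0,1],
    [0,0,0,0,-0.9],
    [0,0,0,0,-0.9],
    [0,0,-0.08,0,-0.9],
    [0,0,-0.08,0,-0.9],
    [0,0,0,0,-0.9]
  ]
}}

```text
clock: 30.55
eef_pos: [0.5071, 0.092, 0.3475]
tool_rot: [0.233, 3.125, 0.003]
contact_force: [-0.0, 0.1, 0.5]
grip_width: 0.0813
grip_force: 0.0
```

Run:
```python
from h import *
state(); precise(guess=0)
```

```text
t 30.55 tcp [0.5071 0.092  0.3475] phi -4.4 dxyz [ 11.    1.2 118.8] F [-0.   0.1  0.5] M [-0.026 -0.018  0.04 ] Ma 0.047 Ma_shift 0.052 w 0.0813 gf 0.0 tau6 -0.0 q6 0.33
offs [-1.8   1.36] tick err [ 0.1  0.  -0.  -0.  -0.   0.   0.1] PRECISE MARK 0.41
```

The mark is at 0.4°, so the ring is zeroed. Now I'll grip the knob and open counter-clockwise.

Emit:
{"fn": "jog_arm", "kwargs": {
  "plan": [
    [0,0,0,0.077,-0.3],
    [0.021,-0.0093,0,0.077,-0.3],
    [0,0,0.06,0,-0.3],
    [0,0,0.047,0,-0.3],
    [0,0,0,0,-0.3],
    [0,0,0,0,1],
    [0,0,0,0,1],
    [0,0,0,0,1]
  ],
  "grip_force": 30
}}

```text
clock: 31.6
eef_pos: [0.4953, 0.0928, 0.2911]
tool_rot: [0.708, 3.06, 0.011]
contact_force: [2.5, 10.7, -2.5]
grip_width: 0.0346
grip_force: 29.2
```

Run:
```python
from h import *
state(); smark(("side","scene")); mark2()
```

```text
t 31.6 tcp [0.4953 0.0928 0.2911] phi -21.9 dxyz [-0.8  2.  62.3] F [ 2.5 10.7 -2.5] M [ 2.217 -0.518  0.219] Ma -0.935 Ma_shift -0.607 w 0.0346 gf 29.2 tau6 0.195 q6 0.64
side MARK 361.5 res [0.6 1.1] [329.7, 226.8] 0.93
scene MARK 374.4 res [-0.   0.2] [308.1, 211.6] 0.72
MARK 359.9 offs mm [0.5 1.8] cost 1.5 [('knob_grip', [318.0, 330.0]), ('zero_mark', [349.0, 395.0]), ('ring_mark', [348.0, 396.0])]
```

Emit:
{"fn": "jog_arm", "kwargs": {
  "plan": [
    [0,0.002,0,-0.052,1],
    [0,0,0,-0.052,1],
    [0,0,0,-0.052,1],
    [0,0,0,-0.052,1],
    [0,0,0,-0.052,1],
    [0,0,0,-0.052,1],
    [0,0,0,-0.052,1],
    [0,0,0,0,1]
  ]
}}

```text
clock: 33.05
eef_pos: [0.4945, 0.0908, 0.2921]
tool_rot: [-0.424, 3.111, -0.003]
contact_force: [-4.9, 0.6, 5.9]
grip_width: 0.0329
grip_force: 50.8
```

Run:
```python
from h import *
state(); smark(("side","scene")); mark2()
```

```text
t 33.05 tcp [0.4945 0.0908 0.2921] phi 19.6 dxyz [-1.6  0.1 63.3] F [-4.9  0.6  5.9] M [-1.224  0.644 -0.578] Ma 0.133 Ma_shift 0.142 w 0.0329 gf 50.8 tau6 -0.871 q6 -0.09
scene MARK 398.1 res [0.6 2.1] [301.2, 210.5] 0.57
MARK 389.2 offs mm [0.6 0.9] cost 3.4 [('knob_grip', [314.0, 330.0]), ('zero_mark', [289.0, 397.0]), ('two_dot_mark', [354.0, 380.0]), ('ring_mark', [323.0, 398.0])]
```

Emit:
{"fn": "jog_arm", "kwargs": {
  "plan": [
    [0,0,0,0,-0.3],
    [0,0,0,0,-0.3],
    [0,0,0,0.09,-0.3],
    [0,0,0,0.09,-0.3],
    [0,0,0,0.09,-0.3],
    [0,0,0,0.09,-0.3],
    [0,0,0,0,1],
    [0,0,0,0,1],
    [0,0,0,0,1],
    [0,0,0,-0.045,1],
    [0,0,0,-0.045,1],
    [0,0,0,-0.045,1],
    [0,0,0,-0.045,1],
    [0,0,0,-0.045,1],
    [0,0,0,-0.045,1],
    [0,0,0,0,1]
  ]
}}

```text
clock: 35.5
eef_pos: [0.4957, 0.0915, 0.2906]
tool_rot: [-0.146, 3.135, 0.0]
contact_force: [4.4, 3.1, 2.0]
grip_width: 0.0331
grip_force: 37.9
```

Run:
```python
from h import *
state(); smark(("side",)); mark2()
```

```text
t 35.5 tcp [0.4957 0.0915 0.2906] phi 9.5 dxyz [-0.4  0.8 61.9] F [4.4 3.1 2. ] M [-0.228 -0.909 -0.384] Ma -0.252 Ma_shift -0.152 w 0.0331 gf 37.9 tau6 -0.678 q6 0.09
side MARK 39.5 res [0.7 0.3] [321.7, 236.4] 0.52
side MARK 95.0 res [ 76.8 -47.2] [247.2, 301.6] 0.41
MARK 49.4 offs mm [0.4 1.8] cost 6.4 [('knob_grip', [316.0, 330.0]), ('zero_mark', [306.0, 399.0]), ('two_dot_mark', [369.0, 374.0]), ('ring_mark', [358.0, 381.0])]
```

Emit:
{"fn": "jog_arm", "kwargs": {
  "plan": [
    [0,0,0,0,-0.3],
    [0,0,0,0,-0.3],
    [0,0,-0.05,0.08,-0.3],
    [0,0,-0.057,0.08,-0.6],
    [0,0,0,0,-0.6]
  ]
}}

```text
clock: 36.48
eef_pos: [0.495, 0.0913, 0.3452]
tool_rot: [0.358, 3.118, 0.001]
contact_force: [-0.2, 0.5, -0.3]
grip_width: 0.068
grip_force: 0.0
```

Run:
```python
from h import *
state(); precise(guess=48)
```

```text
t 36.48 tcp [0.495  0.0913 0.3452] phi -9.0 dxyz [ -1.1   0.5 116.4] F [-0.2  0.5 -0.3] M [-0.007 -0.043 -0.009] Ma -0.006 Ma_shift 0.025 w 0.068 gf 0.0 tau6 0.479 q6 0.41
offs [-1.28  1.53] tick err [ 0.1  0.  -0.  -0.   0.   0.   0.1] PRECISE MARK 46.77
```

Emit:
{"fn": "jog_arm", "kwargs": {
  "plan": [
    [0,0,0.057,0,-0.3],
    [0,0,0.05,0,-0.3],
    [0,0,0,0,-0.3],
    [0,0,0,0,1],
    [0,0,0,0,1],
    [0,0,0,0,1],
    [0,0,0,-0.039,1],
    [0,0,0,-0.039,1],
    [0,0,0,-0.039,1],
    [0,0,0,-0.039,1],
    [0,0,0,0,1],
    [0,0,0,0,-0.3],
    [0,0,0,0,-0.3],
    [0,0,-0.05,0.08,-0.3],
    [0,0,-0.057,0,-0.6],
    [0,0,0,0,-0.6]
  ]
}}

```text
clock: 38.52
eef_pos: [0.4955, 0.0913, 0.3454]
tool_rot: [0.121, 3.135, 0.001]
contact_force: [0.4, 0.1, -0.3]
grip_width: 0.0684
grip_force: 0.0
```

Run:
```python
from h import *
state(); precise(guess=58)
```

```text
t 38.52 tcp [0.4955 0.0913 0.3454] phi -0.3 dxyz [ -0.6   0.5 116.7] F [ 0.4  0.1 -0.3] M [-0.04  -0.013  0.056] Ma 0.068 Ma_shift 0.075 w 0.0684 gf 0.0 tau6 0.01 q6 0.26
offs [-1.36  1.36] tick err [ 0.1  0.  -0.   0.   0.   0.   0.1] PRECISE MARK 59.26
```

```bash
python3 -c "
from cell import ctrl
print(ctrl.job_done())"
```

```text
the job is handed in; nothing more can be done
None
```

I turned the knob until the burrs touched (about 0.37 N m over friction at the most, estimated from spring-back), zeroed the ring to 0.4°, opened the knob so the mark reads 59.3° at the two dots, let go, and handed the job in at 38.5 s; no verdict came back.

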